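Hang the bit drum on its slanted arm

TASK

At the repair bench, pick up the loose screwdriver-bit drum and hang it, bits up, on the empty slanted arm: slide it down along the arm, turn it until the notches in its underside drop over the arm's cross pin, and press it fully home on the seat disc. Feel for the pin gently instead of forcing the drum down, let go, and leave the other things on the table where they are.

Things in the scene. Friction and masses are not known exactly. Their poses are not given: they have to be found in the camera images.
- bit_drum: The only loose black drum, upright on the table: 54 mm diameter, 50 mm tall, 0.14 to 0.28 kg, plain round side to grip from above. Ten bit ends stand 9 mm out of its top within 23 mm of its axis. Origin: centre of the underside; z up, along the through bore of 18 mm diameter.
- drum_notches (a point): Centre of the drum's underside (same point as its origin). Four notches in the underside, 10 mm wide and 13 mm deep, run out from the bore to 20 mm radius, along the drum's +x, +y, -x and -y.
- stand_seat (a point): Centre of the upper face of the seat disc (44 mm diameter, 6 mm thick) at the foot of the empty stand's arm, 80 mm above the table. z runs up along the arm, which leans 35 degrees from vertical towards the stand's -x side (roughly to the robot's right). Fully home: the drum's underside lies on this disc.
- stand_pin (a point): Middle of the square cross pin, on the arm's axis 7 mm above the disc. The pin is 6 x 6 mm thick, reaches 15 mm out on two opposite sides and does not turn. Its angle about the arm differs each time and is not measured (this point's x, y do not show it). The drum stops on it 10 mm above the disc unless two notches are within 5 degrees of it; a quarter turn covers every case.
- stand_tip (a point): Centre of the free upper end of the empty arm, 68 mm along the arm from the seat disc; z as for the seat. The arm is a fixed steel rod of 16 mm diameter, its last 10 mm tapering to 9 mm.
- stand: The empty stand, fixed: grey base plate 150 x 100 x 14 mm, slanted post, seat disc, bare slanted arm with cross pin. Origin on the table straight below the centre of the seat disc; -x is the side to which the arm leans. The base plate reaches from 45 mm on the -x side to 105 mm on the +x side.
- full_stand: A like stand, fixed, whose arm already carries a drum; nothing to do here. Same origin and axes. The empty and the full stand may be either way round, left or right.
- jar: lidded glass jar, 54 mm across, 70 mm tall; origin under its centre. Bystander.
- tumbler: clear drinking glass, 140 mm tall, 74 mm across the rim; origin under its centre. Bystander.
- screwdriver: screwdriver lying on the table; origin at its underside. Bystander.
- project_box: open black plastic box, 120 x 80 x 45 mm; origin under its centre. Bystander.
- phone: flat black phone, 75 x 150 x 9 mm; origin under its centre. Bystander.
- charger: white plug-in charger, 50 x 75 x 32 mm; origin under its centre. Bystander.
- bag: brown packed carton, 100 x 170 x 60 mm; origin under its centre. Bystander.

How it is judged:
On the way, in this order (a step that is already met when the one before it is completed fails the run):
1. the drum is threaded on the empty arm, bits up, above the cross pin (z of bit_drum in the frame of stand_seat between 0.0075 and 0.05 m and x of bit_drum in the frame of stand_seat between -0.005 and 0.005 m and y of bit_drum in the frame of stand_seat between -0.005 and 0.005 m and angle between the z axis of bit_drum and the z axis of stand_seat, either way round below 0.1 rad and angle between bit_drum's own z axis and vertical below 1.2 rad), for 0.1 s.
2. the drum is home on the seat disc, notches over the pin (z of bit_drum in the frame of stand_seat between -0.004 and 0.003 m and x of bit_drum in the frame of stand_seat between -0.005 and 0.005 m and y of bit_drum in the frame of stand_seat between -0.005 and 0.005 m and angle between the z axis of bit_drum and the z axis of stand_seat, either way round below 0.1 rad and angle between bit_drum's own z axis and vertical below 1.2 rad), for 0.2 s.
At the end, for the whole second after the job is handed in: The drum hangs on the arm of the empty stand, bits up, with its underside on the seat disc (within 3 mm along the arm and 5 mm across it, axis within 0.1 rad of the arm's), at rest and released (all of step 2 and linear speed of bit_drum below 0.02 m/s and angular speed of bit_drum below 0.2 rad/s); the robot touches nothing.
It fails at once if the drum is forced against the stand with more than 40 N (contact force between bit_drum and stand above 40 N).
It fails at once if a bystander is moved more than 30 mm (distance of any of jar, tumbler, screwdriver, project_box, phone, charger, bag from where it was at the start of the episode above 0.03 m).
It also fails if it takes over 62 s, if anything falls off the work surface, if the arm or the gripper's body presses on something with over 40 N, if the wrist force passes 120 N, or if a joint passes its speed limit or range.

ROBOT

A 6-joint arm with a two-finger parallel gripper is mounted at the origin on the work surface. World frame = base frame: x ahead of the robot, y to its left, z up, the work surface at z = 0. Lengths are in m, angles in rad, forces in N, time in s.
With the tool pointing down it reaches from about 0.35 to 0.775 m from the base axis. Payload 7.3 kg.
Tool frame: the origin (TCP) lies at the very end of the fingers, on their centre line; the grasp point (between the pads) lies robot.pinch_z behind it (robot.pinch_z is the distance from the TCP to the grasp point, in m); y points along the fingers, z is the direction in which the jaws open and shut, and the axes are right-handed (so a half turn about y gives the same grasp; the last joint's range is limited). The gripper opens to 92 mm and grips with 3 to 60 N. Pads are 19 mm wide; open, the fingers measure 130 mm over their backs; the gripper's body (75 mm by 190 mm) begins 47 mm behind the grasp point.
Start: joints at [1.043, 0.342, 1.524, -0, 1.275, -0.146], TCP at [0.196, 0.487, 0.227] pointing down, gripper open.
Joint ranges: [-2.53, 2.53], [-0.77, 2.02], [0.04, 2.7], [-1, 4.14], [0.28, 2.66], [-3.11, 3.11]. Speed limits (rad/s): [2.57, 2.57, 3.14, 3.14, 3.14, 3.14].

INTERFACE

Orientations are given as [roll, pitch, yaw] about the fixed x, y, z axes, in that order (R = Rz(yaw) Ry(pitch) Rx(roll)).
In Python, from cell import status, viewer, robot gives the robot as it stands. The module is installed in compiled form; this text tells all that it offers.
- The arm moves only by the shell command python3 -m pendant 'ROWS' [FORCE]. ROWS is JSON, a list that holds one entry, the list of rows, each a list of 7 numbers: the shift along the tool's x, y, z in cm, then the turn, a rotation vector about the tool's x, y, z in rad, then the finger opening in cm, from 0 to 9.18. A call has 1 to 20 rows; each row is the pose to reach, as a shift and turn from the pose commanded when the call began, along the tool's axes at that moment; what a row does not reach only later rows make up. A row lasts 1/10 s, in which the tool goes at most 50 mm and 8.59 degrees, less where a joint would pass 70% of its speed; a pose out of reach is approached as far as the arm can. A call with a gripper value outside its range is refused whole. The fingers move at their own pace and stop on an object; FORCE is the grip in N (left out, the last holds). Time passes only in rows, so rows that repeat a pose let the fingers close. It gives the time, the measured TCP pose, the force and the opening at its end, in the units of the state.
- status.observe(): the state, without advancing time (a new reading comes with each control period).
- viewer.read_camera(name): name is "scene" or "side" or "wrist"; returns a dict with "image" (384x512x3 uint8, red, green, blue), "range_z" (384x512 float32, m along the optical axis (not along the pixel's ray), 0 where there is no reading), "fx", "fy", "cx", "cy" (pixels), "distortion" ([k1, k2, p1, p2, k3] as OpenCV has them; the pictures are not rectified), "camera_from_world" (4x4, takes a point from world to camera coordinates). Camera axes: x right, y up, looking along -z (the intrinsics and any distortion apply to the point x, -y, -z); pixel columns grow to the right and rows downward; lengths in m; the calibration is good to about 2 mm. A picture is of the moment at which its call begins.
- robot.hand_in(): hands the job in, once; it reports no verdict.
The state is a dict: "time": time; "qpos": joint angles; "qvel": joint speeds; "joint_efforts": joint torques, N m; "tool_pos": TCP position; "tool_rot": TCP orientation; "contact_force": force on the tool from outside, world axes, zero at the start; "torque": the same for the moment, N m; "opening": finger opening in m.
Only numpy, scipy, OpenCV 4.12 (cv2) and the standard library are available. Lean on these libraries where they do the work, as an engineer would, in place of code of your own. Each camera call takes 0.05 s, during which the arm holds its last target. There are 200 camera calls.

## Working session

There is one attempt and no reset: what is moved stays moved. The work goes in short steps, Python scripts to look and compute and a shell command to move; the robot and the scene stay as the last step left them, time stands still between calls to the robot, and variables do not carry over. Pictures are saved under pics/ and viewed, about 8 in all and at most 12, crops included, and the job is handed in when it is done.

```bash
mkdir -p pics; cat > h.py <<'E'
import numpy as np, cv2
from cell import status, viewer, robot
from scipy.spatial.transform import Rotation as R
def cam(n):
    c=viewer.read_camera(n); np.savez(f'{n}.npz',**{k:np.array(v) for k,v in c.items()}); return c
def load(n): return dict(np.load(f'{n}.npz'))
def cloud(c):
    h,w=c['range_z'].shape; K=np.array([[c['fx'],0,c['cx']],[0,c['fy'],c['cy']],[0,0,1]],float)
    u,v=np.meshgrid(np.arange(w),np.arange(h)); p=np.stack([u,v],-1).reshape(-1,1,2).astype(np.float64)
    n=cv2.undistortPoints(p,K,np.array(c['distortion'],float)).reshape(h,w,2); d=c['range_z']
    P=np.stack([n[...,0]*d,-n[...,1]*d,-d],-1); T=np.linalg.inv(c['camera_from_world'])
    W=P@T[:3,:3].T+T[:3,3]; W[d==0]=np.nan; return W
def proj(c,X):
    X=np.atleast_2d(X); T=c['camera_from_world']; P=X@T[:3,:3].T+T[:3,3]; P=P*[1,-1,-1]
    K=np.array([[c['fx'],0,c['cx']],[0,c['fy'],c['cy']],[0,0,1]],float)
    return cv2.projectPoints(P,np.zeros(3),np.zeros(3),K,np.array(c['distortion'],float))[0][:,0]
E
python3 - <<'E'
from h import *
ims=[]
for n in ['scene','side']:
    c=cam(n); ims.append(c['image']); print(n,np.linalg.inv(c['camera_from_world'])[:3,3].round(3),c['fx'])
    cv2.imwrite(f'pics/{n}0.png',cv2.resize(c['image'][...,::-1],(768,576)))
print(status.observe(),robot.pinch_z)
E
```

```text
scene [0.882 0.647 1.159] 416.6403005822806
side [ 0.136 -1.219  0.901] 436.64985443174135
{'time': 0.1, 'qpos': array([ 1.04300465e+00,  3.42639913e-01,  1.52488171e+00,  1.73612145e-07,
        1.27539975e+00, -1.45983052e-01]), 'qvel': array([ 0.00102791, -0.00222559, -0.00321789, -0.00045681,  0.00125772,
        0.00070352]), 'joint_efforts': array([ 2.09625352e-03, -4.32003343e+01, -2.44694996e+01,  7.20845629e-02,
        5.26345137e-02, -7.35633830e-05]), 'tool_pos': array([0.19541025, 0.48690651, 0.22613516]), 'tool_rot': array([-1.57211089e+00,  1.93446921e-04, -3.81808801e-01]), 'contact_force': array([ 0.59773077, -0.32236341, -0.28105013]), 'torque': array([0.02732766, 0.04241614, 0.06007762]), 'opening': 0.09204126265170674} 0.0188
```

View pics/scene0.png

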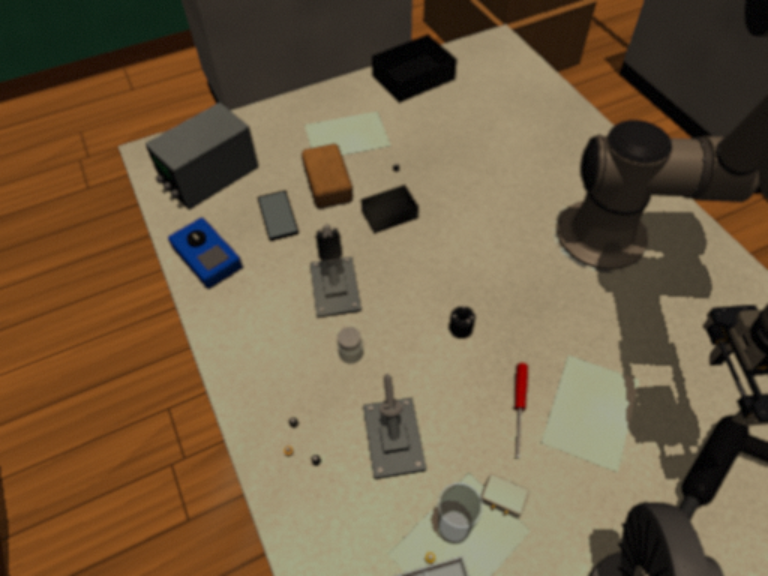

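View pics/side0.png

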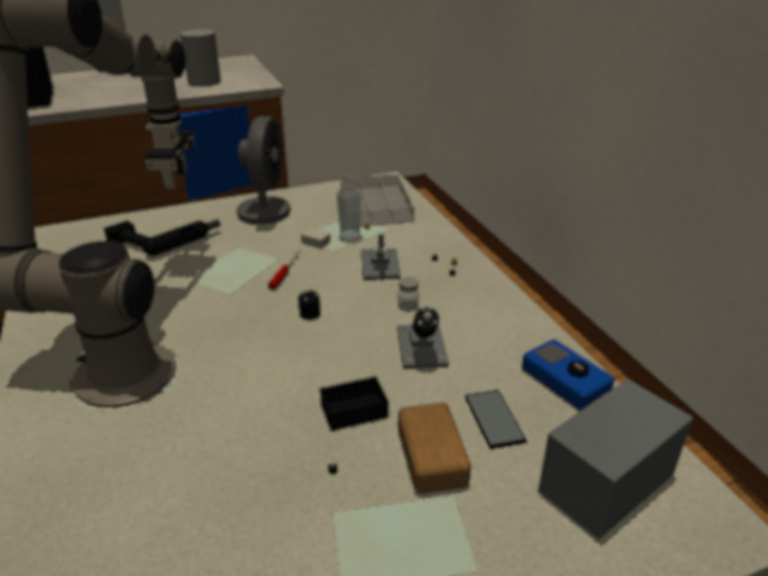

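The scene view shows the loose drum at (462,322) and the empty stand at (393,430), with its rod tip near (388,378). The full stand is at (335,270), the jar at (350,345) and the screwdriver at (520,400). In the side view, the drum is at (309,304) and the empty stand at (381,262).

```bash
python3 - <<'E'
from h import *
C={n:load(n) for n in ['scene','side']}; W={n:cloud(C[n]) for n in C}
def reg(n,u0,v0,u1,v1):
    p=W[n][int(v0/1.5):int(v1/1.5),int(u0/1.5):int(u1/1.5)].reshape(-1,3); return p[np.isfinite(p[:,0])]
np.set_printoptions(precision=4,suppress=True)
for n,b in [('scene',(435,295,490,345)),('side',(290,280,330,325))]:
    p=reg(n,*b); q=p[(p[:,2]>.01)&(p[:,2]<.046)]; t=p[p[:,2]>.046]
    from scipy.optimize import least_squares
    s=least_squares(lambda c:np.hypot(*(q[:,:2]-c).T)-.027,q[:,:2].mean(0)+[0,0],loss='soft_l1',f_scale=.002).x
    print('drum',n,len(q),s,len(t),t.mean(0),t.max(0),t.min(0),'table',np.median(p[p[:,2]<.01][:,2]))
for n,b in [('scene',(355,365,435,480)),('side',(355,228,405,282))]:
    p=reg(n,*b); q=p[(p[:,2]>.008)&(p[:,2]<.02)]
    r=cv2.minAreaRect((q[:,:2]*1000).astype(np.float32)); print(n,'base',r, q[:,2].mean())
    for lo in np.arange(.03,.15,.01):
        a=p[(p[:,2]>lo)&(p[:,2]<lo+.01)]; 
        if len(a): print(round(lo,3),len(a),a.mean(0),a.min(0),a.max(0))
# others for clearance
for k,b in dict(jar=(335,325,365,365),tumbler=(435,485,480,540),full=(310,225,360,315),drv=(510,360,530,460),charger=(482,475,528,516)).items():
    p=reg('scene',*b); p=p[p[:,2]>.008]; print(k,p.min(0),p.max(0))
for n,b in [('scene',(340,350,460,490)),('side',(330,210,430,300))]:
    u0,v0,u1,v1=[int(x/1.5) for x in b]; cv2.imwrite(f'pics/{n}_st.png',cv2.resize(C[n]['image'][v0:v1,u0:u1,::-1],None,fx=6,fy=6,interpolation=cv2.INTER_CUBIC)); print(u0,v0)
a=[cv2.resize(cv2.imread(f'pics/{n}_st.png'),(400,500)) for n in C]; cv2.imwrite('pics/st.png',np.hstack(a))
E
```

```text
drum scene 130 [0.4343 0.0799] 164 [0.4357 0.0819 0.0521] [0.4612 0.1061 0.0622] [0.4091 0.0543 0.0461] table 1.4741250653038662e-05
drum side 131 [0.4338 0.0778] 105 [0.4324 0.0734 0.0514] [0.4576 0.1046 0.0607] [0.4064 0.0473 0.046 ] table -0.0012156521999733827
scene base ((676.9217529296875, 236.7031707763672), (151.83236694335938, 100.02996826171875), 72.7354507446289) 0.013662508638006478
0.03 191 [0.6821 0.2492 0.0327] [0.6521 0.2181 0.03  ] [0.7083 0.2743 0.0399]
0.04 33 [0.6793 0.2407 0.0451] [0.6665 0.2313 0.0403] [0.6877 0.2488 0.0499]
0.05 24 [0.677  0.2337 0.0555] [0.6672 0.2231 0.051 ] [0.6848 0.2408 0.0597]
0.06 35 [0.674  0.225  0.0652] [0.6609 0.1893 0.0603] [0.6836 0.2334 0.0695]
0.07 33 [0.6685 0.2089 0.0746] [0.6469 0.1917 0.0701] [0.6883 0.2273 0.0799]
0.08 72 [0.6702 0.2151 0.0855] [0.6486 0.199  0.0805] [0.6906 0.2295 0.0899]
0.09 40 [0.6713 0.2124 0.0936] [0.6597 0.1962 0.0901] [0.6847 0.2275 0.0996]
0.1 23 [0.6657 0.1978 0.1044] [0.6567 0.1905 0.1003] [0.6722 0.2031 0.1098]
0.11 23 [0.6638 0.191  0.1147] [0.6552 0.178  0.1109] [0.6701 0.1975 0.1194]
0.12 25 [
[... 620 characters left out ...]
87 0.1921 0.0804] [0.6881 0.2269 0.0891]
0.09 7 [0.6649 0.1971 0.093 ] [0.6576 0.187  0.0901] [0.6779 0.2208 0.0963]
0.1 4 [0.6591 0.1806 0.1048] [0.6522 0.1786 0.1014] [0.6647 0.1859 0.107 ]
0.11 8 [0.6572 0.1755 0.1142] [0.6519 0.1704 0.1105] [0.6636 0.1792 0.1189]
0.12 6 [0.6557 0.1714 0.1244] [0.6487 0.1674 0.1214] [0.663  0.1773 0.1256]
0.13 8 [0.6547 0.1684 0.1333] [0.6494 0.1582 0.1314] [0.6609 0.1756 0.1353]
jar [0.6473 0.0047 0.0081] [0.6995 0.0561 0.0758]
tumbler [0.6218 0.3982 0.0081] [0.6931 0.4693 0.1435]
full [ 0.5665 -0.2259  0.0081] [ 0.7012 -0.057   0.1444]
drv [0.3628 0.2133 0.0088] [0.4902 0.378  0.0313]
charger [0.5131 0.3883 0.0081] [0.6293 0.4722 0.1416]
226 233
220 140
```

View pics/st.png

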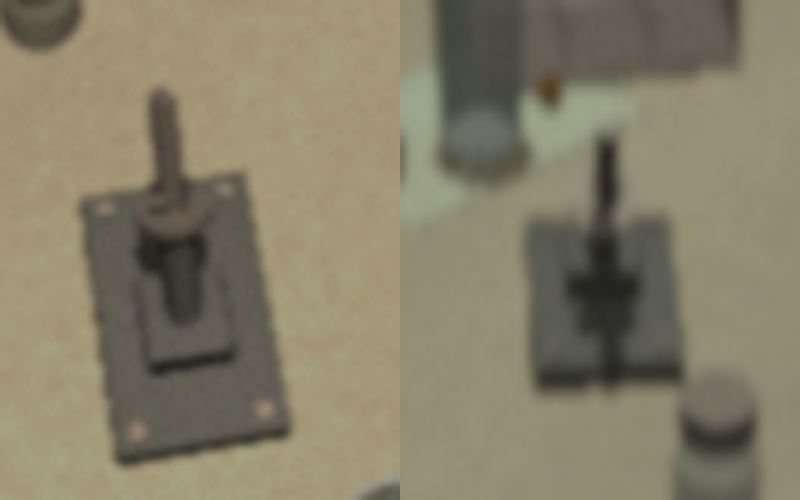

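The empty stand's base plate fits as 152 x 100 mm, so its size checks out. It gives the seat at about (0.668, 0.208, 0.080) with the arm leaning along (-0.17, -0.55, 0.82). The rod points seen by the two cameras lie either side of that axis, as they should. The drum is at (0.434, 0.079).

```bash
cat >> h.py <<'E'
np.set_printoptions(precision=4,suppress=True)
U=np.array([np.cos(np.radians(72.7)),np.sin(np.radians(72.7)),0]) # stand +x
A=-np.sin(np.radians(35))*U+np.cos(np.radians(35))*np.array([0,0,1]) # arm dir
S=np.array([.668,.208,.080])
Z0=np.array([U[1],-U[0],0])
def rot(up,turn=0): # tool y=-up, tool z=Z0 turned about tool y
    y=-np.array(up,float); x=np.cross(y,Z0); return np.stack([x,y,Z0],1)@R.from_rotvec([0,turn,0]).as_matrix()
def plan(p,Rt):
    s=status.observe(); Rc=R.from_euler('xyz',s['tool_rot']).as_matrix()
    print('shift cm',Rc.T@(np.array(p)-s['tool_pos'])*100,'rotvec',R.from_matrix(Rc.T@Rt).as_rotvec(),'t',s['time'],'pos',s['tool_pos'],'q',s['qpos'],'F',s['contact_force'],'op',s['opening'])
E
python3 - <<'E'
from h import *
plan([.434,.079,.19],rot([0,0,1]))
E
```

```text
shift cm [ 37.3402   3.6444 -28.9588] rotvec [0.0012 1.4909 0.0008] t 0.1 pos [0.1954 0.4869 0.2261] q [ 1.043   0.3426  1.5249  0.      1.2754 -0.146 ] F [ 0.5977 -0.3224 -0.2811] op 0.09204126265170674
```

```bash
python3 -m pendant '[[[37.34,3.64,-28.96,0,1.49,0,9.1],[37.34,3.64,-28.96,0,1.49,0,9.1],[37.34,3.64,-28.96,0,1.49,0,9.1],[37.34,3.64,-28.96,0,1.49,0,9.1],[37.34,3.64,-28.96,0,1.49,0,9.1],[37.34,3.64,-28.96,0,1.49,0,9.1],[37.34,3.64,-28.96,0,1.49,0,9.1],[37.34,3.64,-28.96,0,1.49,0,9.1],[37.34,3.64,-28.96,0,1.49,0,9.1],[37.34,3.64,-28.96,0,1.49,0,9.1],[37.34,3.64,-28.96,0,1.49,0,9.1],[37.34,3.64,-28.96,0,1.49,0,9.1],[37.34,3.64,-28.96,0,1.49,0,9.1],[37.34,3.64,-28.96,0,1.49,0,9.1]]]'
python3 - <<'E'
from h import *
c=cam('wrist'); W=cloud(c)
cv2.imwrite('pics/w1.png',cv2.resize(c['image'][...,::-1],(768,576)))
m=np.isfinite(W[...,0])&(np.hypot(W[...,0]-.434,W[...,1]-.079)<.04)
t=W[m&(W[...,2]>.04)]; print(len(t)); 
if len(t): print(t.min(0),t.max(0),t.mean(0), cv2.minEnclosingCircle((t[:,:2]*1000).astype(np.float32)))
plan([.434,.079,.02],rot([0,0,1]))
E
```

```text
time: 1.5
tool_pos: [0.4337, 0.0804, 0.1904]
tool_rot: [-1.571, 0.0, -1.869]
contact_force: [0.1, 0.6, -0.9]
opening: 0.0911
18476
[0.4062 0.0512 0.04  ] [0.4727 0.1162 0.299 ] [0.4418 0.1008 0.2587] ((436.7122497558594, 86.6445083618164), 36.01229476928711)
shift cm [ 0.1254 17.0454  0.063 ] rotvec [-0.0001  0.0036 -0.0003] t 1.55 pos [0.4337 0.0803 0.1905] q [0.0089 0.2257 1.7974 0.0002 1.1184 0.3072] F [-0.3798  0.214  -0.4394] op 0.09131601720918253
```

View pics/w1.png

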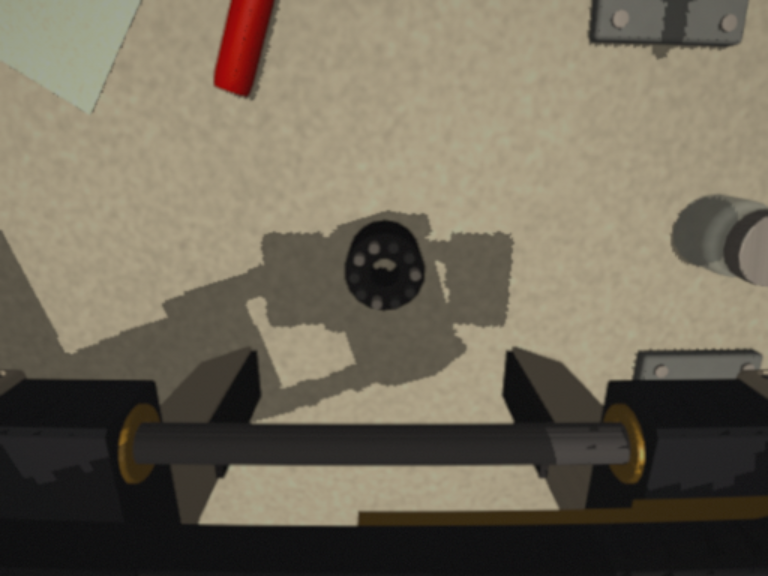

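The wrist view shows the drum at (385,265), centred between the fingers, with nothing near it. The edge of the stand's base is at (665,40), so its arm is out of view. I'll refine the drum's centre and work out the descent.

```bash
python3 - <<'E'
from h import *
W=cloud(load('wrist'))
m=np.isfinite(W[...,0])&(np.hypot(W[...,0]-.434,W[...,1]-.079)<.035)
t=W[m&(W[...,2]>.044)&(W[...,2]<.07)]; print(len(t),t.min(0),t.max(0),t.mean(0), cv2.minEnclosingCircle((t[:,:2]*1000).astype(np.float32)))
E
```

```text
2023 [0.4062 0.0512 0.044 ] [0.4595 0.1044 0.0602] [0.4335 0.0792 0.0511] ((432.9917907714844, 77.62051391601562), 26.89494514465332)
```

```bash
python3 -m pendant '[[[0.18,8,0.02,0,0.003,0,9.1],[0.18,12,0.02,0,0.003,0,9.1],[0.18,15,0.02,0,0.003,0,9.1],[0.18,17,0.02,0,0.003,0,9.1],[0.18,17,0.02,0,0.003,0,9.1],[0.18,17,0.02,0,0.003,0,9.1],[0.18,17,0.02,0,0.003,0,5],[0.18,17,0.02,0,0.003,0,5],[0.18,17,0.02,0,0.003,0,5],[0.18,17,0.02,0,0.003,0,5],[0.18,17,0.02,0,0.003,0,5],[0.18,17,0.02,0,0.003,0,5],[0.18,17,0.02,0,0.003,0,5],[0.18,17,0.02,0,0.003,0,5],[0.18,17,0.02,0,0.003,0,5],[0.18,17,0.02,0,0.003,0,5]]]' 40
python3 -c "
from h import *
plan([.434,.079,.02],rot([0,0,1]))"
```

```text
time: 3.15
tool_pos: [0.4343, 0.0775, 0.0207]
tool_rot: [-1.57, 0.0, -1.875]
contact_force: [-1.5, -0.6, 6.0]
opening: 0.0537
shift cm [-0.1307  0.0667 -0.0688] rotvec [-0.0009 -0.0021 -0.0003] t 3.15 pos [0.4343 0.0775 0.0207] q [0.0026 0.4947 1.9935 0.0001 0.6525 0.3066] F [-1.4749 -0.5637  6.0065] op 0.05372355013548779
```

Gripped: the opening reads 53.7 mm. Next I lift, then stage tilted on the arm's axis.

```bash
python3 -m pendant '[[[0,-5,0,0,0,0,5],[0,-10,0,0,0,0,5],[0,-15,0,0,0,0,5],[0,-20,0,0,0,0,5],[0,-20,0,0,0,0,5],[0,-20,0,0,0,0,5]]]'
python3 -c "
from h import *
plan(S+A*.15,rot(A))"
```

```text
time: 3.75
tool_pos: [0.4337, 0.0776, 0.2204]
tool_rot: [-1.57, 0.0, -1.875]
contact_force: [-0.5, -0.1, -2.3]
opening: 0.0537
shift cm [-10.8516   1.7773  18.4636] rotvec [-0.0016 -0.0017  0.6105] t 3.75 pos [0.4337 0.0776 0.2204] q [0.0027 0.1925 1.7501 0.0001 1.1979 0.3066] F [-0.5263 -0.0739 -2.2588] op 0.05367299076123562
```

```bash
python3 -m pendant '[[[-10.85,1.78,18.46,0,0,0.611,5],[-10.85,1.78,18.46,0,0,0.611,5],[-10.85,1.78,18.46,0,0,0.611,5],[-10.85,1.78,18.46,0,0,0.611,5],[-10.85,1.78,18.46,0,0,0.611,5],[-10.85,1.78,18.46,0,0,0.611,5],[-10.85,1.78,18.46,0,0,0.611,5],[-10.85,1.78,18.46,0,0,0.611,5],[-10.85,1.78,18.46,0,0,0.611,5],[-10.85,1.78,18.46,0,0,0.611,5]]]'
python3 - <<'E'
from h import *
plan(S+A*.15,rot(A))
ims=[]
for n in ['scene','side']:
    c=cam(n); u,v=proj(c,S+A*.06)[0]; u,v=int(u),int(v); k=45
    ims.append(cv2.resize(c['image'][v-k:v+k,u-k:u+k,::-1],(400,400),interpolation=cv2.INTER_CUBIC)); print(n,u-k,v-k)
    sc=400/90
    for t,col in [(0,(0,0,255)),(.068,(0,255,0))]:
        q=(proj(c,S+A*t)[0]-[u-k,v-k]+.5)*sc; cv2.circle(ims[-1],tuple(q.astype(int)),3,col,1)
    s=status.observe(); T=s['tool_pos']; yv=R.from_euler('xyz',s['tool_rot']).as_matrix()[:,1]
    q=(proj(c,T+yv*.0207)[0]-[u-k,v-k]+.5)*sc; cv2.circle(ims[-1],tuple(q.astype(int)),3,(255,0,0),1)
cv2.imwrite('pics/st2.png',np.hstack(ims))
E
```

```text
time: 4.75
tool_pos: [0.642, 0.1262, 0.2033]
tool_rot: [-1.57, 0.611, -1.873]
contact_force: [0.3, -0.4, -1.6]
opening: 0.0539
shift cm [0.0414 0.0192 0.0493] rotvec [-0.0017 -0.0006  0.    ] t 4.75 pos [0.642  0.1262 0.2033] q [-0.2113  0.5297  1.457   0.6654  1.181  -0.1775] F [ 0.2897 -0.4328 -1.6419] op 0.053866795343798624
scene 213 206
side 208 110
```

View pics/st2.png

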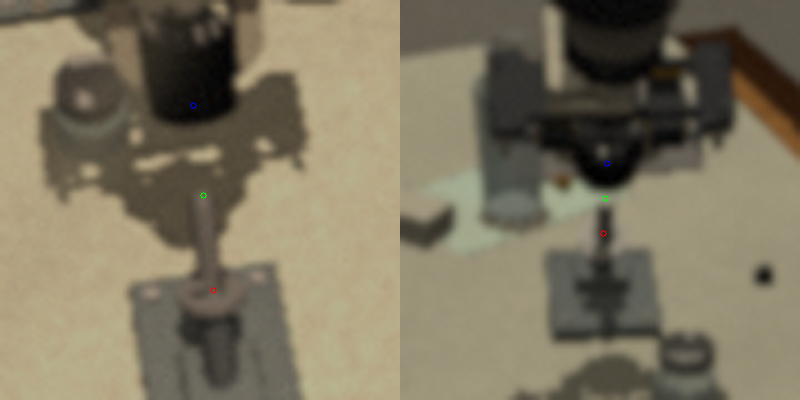

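Both views show the drum on the arm's axis: blue is the drum's underside, green the tip and red the seat. In the scene view they sit at (193,105), (203,195) and (213,290), which match the picture. In the side view the tip looks about 2 px low. I'll approach and feel for the tip.

```bash
python3 -m pendant '[[[0.04,3,0.05,-0.0017,0,0,5],[0.04,5,0.05,-0.0017,0,0,5],[0.04,5.8,0.05,-0.0017,0,0,5],[0.04,6.1,0.05,-0.0017,0,0,5],[0.04,6.3,0.05,-0.0017,0,0,5],[0.04,6.5,0.05,-0.0017,0,0,5],[0.04,6.7,0.05,-0.0017,0,0,5],[0.04,6.7,0.05,-0.0017,0,0,5]]]'
cat > s.py <<'E'
from h import *
s=status.observe(); Rc=R.from_euler('xyz',s['tool_rot']).as_matrix(); d=s['tool_pos']-S
up=np.dot(d,A)-.0207; print('t',s['time'],'underside h mm',up*1000,'lateral tool x,z mm',((Rc.T@(d-A*np.dot(d,A)))*1000)[[0,2]],'F tool',Rc.T@s['contact_force'],'M tool',Rc.T@s['torque'],'q6',s['qpos'][5],'tilt',np.arccos(-Rc[:,1]@A),'op',s['opening'])
E
python3 s.py
```

```text
time: 5.65
tool_pos: [0.6544, 0.1619, 0.1476]
tool_rot: [-1.572, 0.611, -1.875]
contact_force: [0.3, 0.1, -2.6]
opening: 0.0544
t 5.65 underside h mm 62.27997097833206 lateral tool x,z mm [0.5705 0.7768] F tool [1.305  2.2171 0.2333] M tool [-0.0358  0.0185 -0.5863] q6 -0.20310244247907785 tilt 0.0002594381640741478 op 0.05435260165727537
```

```bash
python3 -m pendant '[[[0,0.2,0,0,0,0,5],[0,0.4,0,0,0,0,5],[0,0.6,0,0,0,0,5],[0,0.8,0,0,0,0,5],[0,0.8,0,0,0,0,5]]]'; python3 s.py
```

```text
time: 6.15
tool_pos: [0.6556, 0.1666, 0.1405]
tool_rot: [-1.573, 0.611, -1.875]
contact_force: [0.0, -0.0, -2.1]
opening: 0.0538
t 6.15 underside h mm 53.64154504101585 lateral tool x,z mm [0.6634 0.4589] F tool [1.2378 1.7309 0.0619] M tool [-0.0459 -0.0341 -0.6171] q6 -0.2064112845631832 tilt 0.0010482363405724024 op 0.05375978040720738
```

```bash
python3 -m pendant '[[[0,0.2,0,0,0,0,5],[0,0.4,0,0,0,0,5],[0,0.6,0,0,0,0,5],[0,0.8,0,0,0,0,5],[0,1.0,0,0,0,0,5],[0,1.0,0,0,0,0,5]]]'; python3 s.py
```

```text
time: 6.75
tool_pos: [0.6575, 0.172, 0.1324]
tool_rot: [-1.573, 0.611, -1.875]
contact_force: [0.7, -0.3, -3.2]
opening: 0.054
t 6.75 underside h mm 43.719065043556746 lateral tool x,z mm [0.7199 0.6554] F tool [1.8788 2.5809 0.7601] M tool [ 0.0222  0.0118 -0.8046] q6 -0.21059614253615702 tilt 0.0005652688539143882 op 0.05396148010585331
```

```bash
python3 -m pendant '[[[0,0.3,0,0,0,0,5],[0,0.6,0,0,0,0,5],[0,0.9,0,0,0,0,5],[0,1.2,0,0,0,0,5],[0,1.5,0,0,0,0,5],[0,1.8,0,0,0,0,5],[0,2.0,0,0,0,0,5],[0,2.2,0,0,0,0,5],[0,2.2,0,0,0,0,5]]]'; python3 s.py
```

```text
time: 7.65
tool_pos: [0.6612, 0.184, 0.1143]
tool_rot: [-1.573, 0.611, -1.875]
contact_force: [1.1, -2.8, -4.7]
opening: 0.0539
t 7.65 underside h mm 21.688803483833794 lateral tool x,z mm [0.7508 0.6556] F tool [4.6252 2.5205 1.8745] M tool [ 0.3006  0.0152 -1.1374] q6 -0.219857162741437 tilt 0.0005243076891389529 op 0.05394424400577608
```

```bash
python3 -m pendant '[[[0.05,0.2,0.03,0,0,0,5],[0.05,0.4,0.03,0,0,0,5],[0.05,0.6,0.03,0,0,0,5],[0.05,0.8,0.03,0,0,0,5],[0.05,0.8,0.03,0,0,0,5]]]'; python3 s.py
```

```text
time: 8.15
tool_pos: [0.6625, 0.1883, 0.1076]
tool_rot: [-1.573, 0.611, -1.875]
contact_force: [-0.2, -0.4, -2.9]
opening: 0.0538
t 8.15 underside h mm 13.590581038317156 lateral tool x,z mm [0.9304 0.6199] F tool [ 2.0128  2.1479 -0.1167] M tool [-0.0056 -0.0302 -0.6927] q6 -0.22407334144133131 tilt 0.0012327489580440042 op 0.053764396070488614
```

```bash
python3 -m pendant '[[[0,0.1,0,0,0,0,5],[0,0.2,0,0,0,0,5],[0,0.25,0,0,0,0,5],[0,0.3,0,0,0,0,5],[0,0.3,0,0,0,0,5]]]'; python3 s.py
```

```text
time: 8.65
tool_pos: [0.6632, 0.1896, 0.1053]
tool_rot: [-1.573, 0.611, -1.875]
contact_force: [-0.3, 0.4, -1.9]
opening: 0.0535
t 8.65 underside h mm 10.96252633194852 lateral tool x,z mm [1.0465 0.8756] F tool [ 0.8279  1.7444 -0.4559] M tool [-0.0196  0.0105 -0.6635] q6 -0.22535830883420943 tilt 0.000660821914843463 op 0.053540591600421746
```

```bash
python3 -m pendant '[[[0,0.05,0,0,0,0,5],[0,0.1,0,0,0,0,5],[0,0.15,0,0,0,0,5],[0,0.15,0,0,0,0,5]]]'; python3 s.py;  python3 -m pendant '[[[0,0.05,0,0,0,0,5],[0,0.1,0,0,0,0,5],[0,0.1,0,0,0,0,5]]]'; python3 s.py
```

```text
time: 9.05
tool_pos: [0.6638, 0.1901, 0.1041]
tool_rot: [-1.572, 0.611, -1.875]
contact_force: [1.1, -1.1, -2.2]
opening: 0.0544
t 9.05 underside h mm 9.533714563865706 lateral tool x,z mm [1.1892 1.2572] F tool [1.8321 1.3977 1.3618] M tool [ 0.2318  0.0124 -0.7918] q6 -0.22604450079882898 tilt 0.00027722285812725777 op 0.05441043624392163
time: 9.35
tool_pos: [0.6638, 0.1907, 0.1032]
tool_rot: [-1.572, 0.611, -1.875]
contact_force: [0.5, -2.1, -2.8]
opening: 0.0538
t 9.35 underside h mm 8.504377379145021 lateral tool x,z mm [1.2576 1.1403] F tool [3.1069 1.2229 1.0722] M tool [ 0.29    0.0351 -0.9377] q6 -0.22646236156159755 tilt 0.00010357952141970547 op 0.053841026092176184
```

```bash
for i in 1; do python3 -m pendant '[[[0.03,0.05,0.0,0,0,0,5],[0.03,0.1,0.0,0,0,0,5],[0.03,0.1,0.0,0,0,0,5]]]'; python3 s.py;  python3 -m pendant '[[[0,0.05,0,0,0,0,5],[0,0.1,0,0,0,0,5],[0,0.1,0,0,0,0,5]]]'; python3 s.py; done
```

```text
time: 9.65
tool_pos: [0.6638, 0.1911, 0.1023]
tool_rot: [-1.572, 0.611, -1.875]
contact_force: [1.2, -1.5, -1.6]
opening: 0.0544
t 9.65 underside h mm 7.492481425435855 lateral tool x,z mm [1.4517 0.9945] F tool [1.8088 0.7279 1.548 ] M tool [ 0.2682  0.002  -0.9625] q6 -0.22756323583531393 tilt 0.00035889122485215785 op 0.05436621301720984
time: 9.95
tool_pos: [0.664, 0.1917, 0.1015]
tool_rot: [-1.572, 0.611, -1.875]
contact_force: [0.7, -2.7, -1.9]
opening: 0.0539
t 9.95 underside h mm 6.489414762875318 lateral tool x,z mm [1.4147 0.9895] F tool [3.0415 0.1361 1.4697] M tool [ 0.2655 -0.0309 -1.0615] q6 -0.2280197468295369 tilt 0.000368346875935465 op 0.05394043508278078
```

```bash
for i in 1; do python3 -m pendant '[[[0.03,0.05,0.02,0,0,0,5],[0.03,0.1,0.02,0,0,0,5],[0.03,0.1,0.02,0,0,0,5]]]'; python3 s.py;  python3 -m pendant '[[[0,0.05,0,0,0,0,5],[0,0.1,0,0,0,0,5],[0,0.1,0,0,0,0,5]]]'; python3 s.py; done
```

```text
time: 10.25
tool_pos: [0.6641, 0.1921, 0.1004]
tool_rot: [-1.573, 0.611, -1.875]
contact_force: [0.5, -1.0, -2.9]
opening: 0.0537
t 10.25 underside h mm 5.387716057234863 lateral tool x,z mm [1.6436 0.9974] F tool [2.3322 1.8697 0.8334] M tool [ 0.2055 -0.0441 -0.8446] q6 -0.22893208934961692 tilt 0.000816194858844422 op 0.053684103951362847
time: 10.55
tool_pos: [0.6643, 0.1926, 0.0996]
tool_rot: [-1.573, 0.611, -1.875]
contact_force: [0.4, -1.7, -2.1]
opening: 0.0537
t 10.55 underside h mm 4.421765242741308 lateral tool x,z mm [1.6421 1.0406] F tool [2.4209 0.89   0.8404] M tool [ 0.1413  0.0603 -0.8868] q6 -0.22935083737219078 tilt 0.0007081272989517671 op 0.053698139234294985
```

No pin stop was felt by h of about 4 mm, so I'll check with the cameras.

```bash
python3 - <<'E'
from h import *
ims=[]
for n in ['scene','side']:
    c=cam(n); u,v=proj(c,S+A*.02)[0]; u,v=int(u),int(v); k=40
    ims.append(cv2.resize(c['image'][v-k:v+k,u-k:u+k,::-1],(400,400),interpolation=cv2.INTER_CUBIC))
    sc=5
    for t,col in [(0,(0,0,255)),(.068,(0,255,0))]:
        q=(proj(c,S+A*t)[0]-[u-k,v-k]+.5)*sc; cv2.circle(ims[-1],tuple(q.astype(int)),3,col,1)
cv2.imwrite('pics/st3.png',np.hstack(ims))
E
```

```text
(no output)
```

View pics/st3.png

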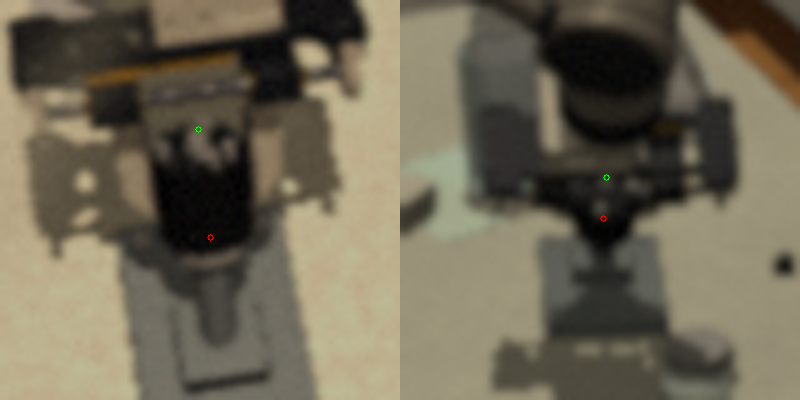

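The scene view shows the drum on the arm with its lower edge (about 250) almost at the disc rim (215,258). It looks as though the notches already straddle the pin, so I'll continue gently.

```bash
python3 -m pendant '[[[0.03,0.05,0.02,0,0,0,5],[0.03,0.1,0.02,0,0,0,5],[0.03,0.1,0.02,0,0,0,5]]]'; python3 s.py;  python3 -m pendant '[[[0,0.05,0,0,0,0,5],[0,0.1,0,0,0,0,5],[0,0.1,0,0,0,0,5]]]'; python3 s.py
```

```text
time: 10.95
tool_pos: [0.6645, 0.193, 0.0987]
tool_rot: [-1.573, 0.611, -1.875]
contact_force: [-0.1, -0.8, -1.6]
opening: 0.0543
t 10.95 underside h mm 3.3885604188263194 lateral tool x,z mm [1.8261 1.116 ] F tool [1.5675 0.8534 0.1569] M tool [-0.0107  0.0008 -0.6476] q6 -0.23025774795921886 tilt 0.001057359565921062 op 0.054252811474879606
time: 11.25
tool_pos: [0.6647, 0.1936, 0.0979]
tool_rot: [-1.573, 0.611, -1.875]
contact_force: [-0.3, -0.1, -0.9]
opening: 0.0538
t 11.25 underside h mm 2.409718851629227 lateral tool x,z mm [1.8465 1.1753] F tool [ 0.68    0.6503 -0.2959] M tool [-0.0687 -0.0499 -0.5582] q6 -0.23075486264991005 tilt 0.000893650451162207 op 0.05382008755380218
```

```bash
python3 -m pendant '[[[0,0.05,0,0,0,0,5],[0,0.1,0,0,0,0,5],[0,0.1,0,0,0,0,5]]]'; python3 s.py
```

```text
time: 11.55
tool_pos: [0.6649, 0.1941, 0.0971]
tool_rot: [-1.573, 0.611, -1.875]
contact_force: [-0.8, 0.9, -1.7]
opening: 0.0538
t 11.55 underside h mm 1.4475182162141214 lateral tool x,z mm [1.8639 1.2122] F tool [ 0.4744  1.6847 -1.0638] M tool [-0.166   0.0262 -0.4881] q6 -0.23111904952434106 tilt 0.0007828159273472062 op 0.05382408683825791
```

```bash
python3 -m pendant '[[[0,0.05,-0.02,0,0,0,5],[0,0.05,-0.02,0,0,0,5],[0,0.05,-0.02,0,0,0,5]]]'; python3 s.py; python3 -m pendant '[[[0,0.05,0,0,0,0,5],[0,0.05,0,0,0,0,5],[0,0.05,0,0,0,0,5]]]'; python3 s.py
```

```text
time: 11.85
tool_pos: [0.6649, 0.1943, 0.0967]
tool_rot: [-1.572, 0.611, -1.875]
contact_force: [0.4, 0.2, -1.1]
opening: 0.0539
t 11.85 underside h mm 0.9819492510990124 lateral tool x,z mm [1.9154 1.125 ] F tool [0.3265 1.068  0.3328] M tool [-0.0532  0.004  -0.5404] q6 -0.23157686822027004 tilt 0.0005582241267382593 op 0.053929937983676395
time: 12.15
tool_pos: [0.665, 0.1944, 0.0965]
tool_rot: [-1.572, 0.611, -1.875]
contact_force: [-2.3, -1.7, 1.5]
opening: 0.0539
t 12.15 underside h mm 0.7989402888529639 lateral tool x,z mm [1.8861 1.1642] F tool [ 0.9892 -2.5295 -1.6923] M tool [-0.2727  0.0412 -0.5935] q6 -0.2317522771525919 tilt 0.0004909309743314718 op 0.05394893970597883
```

```bash
python3 -m pendant '[[[0,0.05,0,0,0,0,5],[0,0.05,0,0,0,0,5],[0,0.05,0,0,0,0,5]]]'; python3 s.py; python3 -m pendant '[[[0,0.05,0,0,0,0,5],[0,0.05,0,0,0,0,5],[0,0.05,0,0,0,0,5]]]'; python3 s.py
```

```text
time: 12.45
tool_pos: [0.665, 0.1945, 0.0965]
tool_rot: [-1.572, 0.611, -1.874]
contact_force: [-5.5, -3.7, 5.4]
opening: 0.0544
t 12.45 underside h mm 0.715708027855217 lateral tool x,z mm [1.8693 1.1561] F tool [ 1.1545 -7.4271 -4.1661] M tool [-0.5787  0.0386 -0.6132] q6 -0.23197184105822163 tilt 0.0004345436186726791 op 0.0543833852671195
time: 12.75
tool_pos: [0.665, 0.1945, 0.0965]
tool_rot: [-1.572, 0.611, -1.874]
contact_force: [-6.9, -6.1, 7.5]
opening: 0.0539
t 12.75 underside h mm 0.7095128765918675 lateral tool x,z mm [1.8302 1.1861] F tool [  2.1879 -10.669   -4.719 ] M tool [-0.8781  0.0839 -0.6983] q6 -0.23217466275478457 tilt 0.00041313483355308523 op 0.05388306424882897
```

Firm seating contact came at an underside height of about 79.5 mm, against a nominal 80 mm. The pin stop would have come about 8 mm higher, and no such stop was felt. I'll relieve the pressing, release and back off along the arm.

```bash
python3 -m pendant '[[[0,-0.08,-0.03,0,0,0,5],[0,-0.08,-0.03,0,0,0,5],[0,-0.08,-0.03,0,0,0,7],[0,-0.08,-0.03,0,0,0,7],[0,-0.08,-0.03,0,0,0,7],[0,-0.08,-0.03,0,0,0,7],[0,-0.08,-0.03,0,0,0,7],[0,-0.08,-0.03,0,0,0,7]]]'; python3 s.py
python3 -m pendant '[[[0,-1,0,0,0,0,7.5],[0,-3,0,0,0,0,7.5],[0,-6,0,0,0,0,7.5],[0,-9,0,0,0,0,7.5],[0,-12,0,0,0,0,7.5],[0,-12,0,0,0,0,7.5]]]'
python3 - <<'E'
from h import *
ims=[]
for n in ['scene','wrist']:
    c=cam(n); W=cloud(c); D=W-S; h=D@A; r=np.linalg.norm(D-h[...,None]*A,axis=-1)
    print(n,'profile',[(lo,int(m.sum()),round(float(np.nanmax(r[m]))*1e3,1) if m.any() else 0) for lo in range(-12,80,4) for m in [(h*1e3>lo)&(h*1e3<=lo+4)&(r<.032)]])
    u,v=proj(c,S+A*.03)[0]; u,v=int(u),int(v); k=40 if n=='scene' else 110; print(n,u,v)
    u0,v0=max(u-k,0),max(v-k,0)
    ims.append(cv2.resize(c['image'][v0:v+k,u0:u+k,::-1],(400,400),interpolation=cv2.INTER_CUBIC))
cv2.imwrite('pics/st4.png',np.hstack(ims))
E
```

```text
time: 13.55
tool_pos: [0.6647, 0.1948, 0.096]
tool_rot: [-1.573, 0.611, -1.875]
contact_force: [-0.9, -0.2, 0.6]
opening: 0.0702
t 13.55 underside h mm 0.19031473554312686 lateral tool x,z mm [1.9597 0.7901] F tool [ 0.0541 -0.713  -0.7529] M tool [-0.0319  0.0181 -0.456 ] q6 -0.2321277720154807 tilt 0.0006428850926606264 op 0.07018308750692852
time: 14.15
tool_pos: [0.646, 0.1265, 0.1989]
tool_rot: [-1.563, 0.612, -1.872]
contact_force: [-0.3, 0.6, -0.1]
opening: 0.0747
scene profile [(-12, 1, 12.8), (-8, 6, 21.8), (-4, 11, 25.3), (0, 22, 27.8), (4, 18, 28.3), (8, 28, 31.0), (12, 22, 29.8), (16, 18, 29.6), (20, 29, 29.6), (24, 23, 28.4), (28, 28, 29.7), (32, 24, 29.0), (36, 28, 29.8), (40, 24, 28.1), (44, 28, 28.9), (48, 75, 29.6), (52, 33, 25.7), (56, 41, 25.6), (60, 13, 23.3), (64, 7, 5.5), (68, 3, 5.7), (72, 0, 0), (76, 0, 0)]
scene 259 261
wrist profile [(-12, 0, 0), (-8, 0, 0), (-4, 0, 0), (0, 12, 25.6), (4, 34, 26.2), (8, 45, 26.4), (12, 39, 25.7), (16, 41, 26.4), (20, 43, 26.4), (24, 42, 26.2), (28, 49, 26.4), (32, 51, 26.1), (36, 52, 26.5), (40, 58, 26.1), (44, 78, 26.5), (48, 1804, 29.0), (52, 304, 27.4), (56, 328, 25.4), (60, 383, 25.3), (64, 74, 8.0), (68, 102, 6.8), (72, 0, 0), (76, 0, 0)]
wrist 252 184
```

View pics/st4.png

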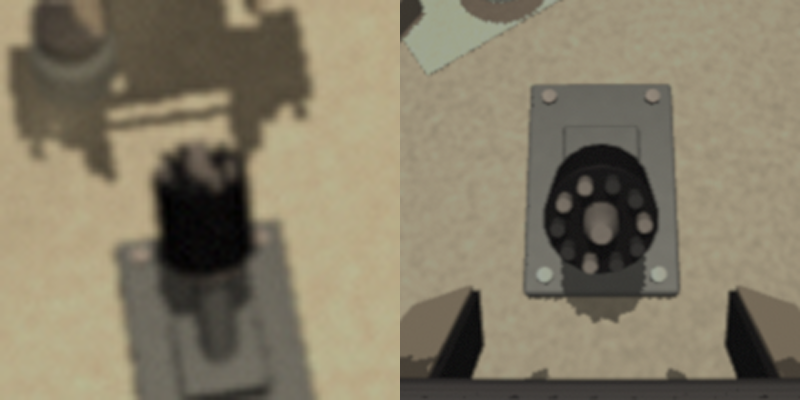

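The drum sits on the arm in both views, with the fingers clear. Depth puts its top face at 48–52 mm along the arm and the rod tip at about 70 mm. That is roughly 18–20 mm of protruding rod, as expected when home; a drum stopped on the pin would leave 8 mm. The jar, tumbler and box were never near the path. Handing in.

```bash
python3 - <<'E'
from h import *
W=cloud(load('wrist')); D=W-S; h=D@A; r=np.linalg.norm(D-h[...,None]*A,axis=-1)
a=h[(r<.026)&(h>.045)&(h<.054)]; b=h[(r<.006)&(h>.06)]; print('top',np.median(a)*1e3,'tip',np.percentile(b,[50,95])*1e3)
s=status.observe(); print(s['time'],s['contact_force'])
if np.percentile(b,95)-np.median(a)>.014: robot.hand_in(); print('handed in')
E
```

```text
top 51.06687228892003 tip [67.6002 70.055 ]
14.25 [-0.7208 -0.2997 -0.3114]
the job is handed in; nothing more can be done
handed in
```

The drum is hanging on the empty arm, bits up and by all my checks fully home on the seat disc. I released it and handed in at 14.25 s.

- **Getting there:** I gripped the drum at 40 N, tilted it 35° and slid it down the arm in 0.5–3 mm steps, watching the force.
- **Pin:** I never felt the pin stop and made no search turn. The notches must have been lined up with the pin already, by luck.
- **Seating:** Firm contact came with the underside at about 79.5 mm above the table, against the nominal 80 mm. I stopped pressing at about 11 N.
- **After release:** Depth from the wrist camera put the drum's top face at 51 mm along the arm and the rod tip at about 70 mm. That leaves about 19 mm of rod showing. Fully home should show 18 mm, and a drum stopped on the pin would show 8 mm.
- **Robot clear:** The gripper was more than 10 cm back along the arm, and the wrist force read near zero.

**Disagreements and gaps:**
- The true arm axis was about 2 mm off my camera estimate, so I corrected sideways as the forces showed.
- The side view had the rod tip about 2 px low.
- I did not measure the bystanders again at the end. The path stayed clear of them, and none of the forces I read suggested a collision.

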